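Clear the swatch chips off the grooming board and UV-treat it

TASK

Take the scraper block by its handle and wipe every loose colour chip off the grooming board into the coral tray, moving the chips with the scraper only, never with the gripper or the wand. Then stand the scraper back on its mat, take the UV wand and aim its lens, from about 10 cm along its slanting beam, at the violet spot on the board, hold it steady for three seconds, then do the same at the middle of the coral tray and last at the top of the scraper's handle. Leave the chips in the tray and both tools upright on their own mats, in line with them, and do not disturb the drum, bottle, comb or eyelash curler.

Things in the scene. Friction and masses are not known exactly. Their poses are not given: they have to be found in the camera images.
- board: Fixed pale marble grooming board, 180 (its x) x 230 (its y) mm, top 40 mm above the counter. Origin: centre of its underside. An aluminium rim 10 mm wide and 12 mm high runs along each of its two sides (inner faces at y = -105 and +105 mm); its front (-x) and back (+x) edges are open. Its -x edge adjoins the coral tray.
- board_spot (a point): Centre of the violet round sticker (44 mm across, white centre) on the middle of the board's top face.
- tray: Fixed coral open-topped tray against the board's front (-x) edge, lying parallel to it: 90 (x) x 230 (y) x 32 mm high, walls and floor about 4 mm. Its rim is 8 mm below the board's top. Origin: centre of its underside.
- tray_mid (a point): Middle of the coral tray, 12 mm above the counter.
- scraper: Loose scraper block. Teal blade block 48 (x) x 70 (y) x 28 mm high with a black lower lip; on it an upright white handle 24 (x) x 46 (y) mm that reaches to 80 mm above the underside: grip it across x, 24 mm. 180 g. Origin: centre of the underside. Stands on its mat at the start.
- scraper_top (a point): Centre of the top face of the scraper's handle, 80 mm above its underside.
- wand: Loose UV wand, a white bar 150 (x) x 30 (y) x 30 mm high lying flat, grey band at its middle (grip it there, across y, 30 mm); a black round nose at its +x end points forward and 45 degrees down. 150 g. Origin: centre of its underside.
- wand_lens: The violet lens at the tip of the wand's nose, fixed to the wand 85 mm ahead (+x) of its origin and 22 mm above its underside. Origin: lens centre. Its x axis is the beam: forward and 45 degrees downward when the wand is level.
- scraper_mat: Scraper's place: flat blue-green patch 90 (x) x 110 (y) mm inlaid flush in the counter. Origin: its centre at counter height. The scraper stands with its x and y axes along those of the mat.
- wand_mat: Wand's place: flat dark patch 220 (x) x 70 (y) mm inlaid flush in the counter. Origin: its centre at counter height. The wand lies along its x, either way round.
- chip0: Loose rigid colour swatch chip (crimson), 32 x 24 x 8 mm, 12 g, may be absent. Origin: centre of its underside.
- chip1: Loose rigid colour swatch chip (pink), 32 x 24 x 8 mm, 12 g, may be absent. Origin: centre of its underside.
- chip2: Loose rigid colour swatch chip (dark red), 32 x 24 x 8 mm, 12 g, may be absent. Origin: centre of its underside.
- chip3: Loose rigid colour swatch chip (yellow), 32 x 24 x 8 mm, 12 g, may be absent. Origin: centre of its underside.
- chip4: Loose rigid colour swatch chip (green), 32 x 24 x 8 mm, 12 g, may be absent. Origin: centre of its underside.
- chip5: Loose rigid colour swatch chip (blue), 32 x 24 x 8 mm, 12 g, may be absent. Origin: centre of its underside.
- drum: Bystander: frosted cosmetic drum with white screw lid, 80 mm across, 77 mm high. Origin: centre of its underside.
- bottle: Bystander: clear glass bottle with cork stopper, 60 mm across, 143 mm high. Origin: centre of its underside.
- comb: Bystander: white plastic comb lying flat, 170 (x) x 36 x 5 mm. Origin: centre of its underside.
- curler: Bystander: steel eyelash curler lying flat, 115 (x) x 70 mm, up to 15 mm high. Origin: centre of its underside.
There are look-alikes about, which are no part of the job. What is shaped like the wand but orange is not meant.

How it is judged (in metres and radians):
On the way, in this order (a step that is already met when the one before it is completed fails the run):
1. every chip present lies in the coral tray (x of chip0 in the frame of tray between -0.042 and 0.042 m and y of chip0 in the frame of tray between -0.112 and 0.112 m and height (world z) of each of chip0, chip1, chip2, chip3, chip4, chip5 below 0.034 m and x of chip1 in the frame of tray between -0.042 and 0.042 m and y of chip1 in the frame of tray between -0.112 and 0.112 m and x of chip2 in the frame of tray between -0.042 and 0.042 m and y of chip2 in the frame of tray between -0.112 and 0.112 m and x of chip3 in the frame of tray between -0.042 and 0.042 m and y of chip3 in the frame of tray between -0.112 and 0.112 m and x of chip4 in the frame of tray between -0.042 and 0.042 m and y of chip4 in the frame of tray between -0.112 and 0.112 m and x of chip5 in the frame of tray between -0.042 and 0.042 m and y of chip5 in the frame of tray between -0.112 and 0.112 m), for 0.3 s.
2. the wand's beam is held steady on the violet spot of the board (within 18 mm, from 50 to 160 mm) (x of board_spot in the frame of wand_lens between 0.05 and 0.16 m and y of board_spot in the frame of wand_lens between -0.018 and 0.018 m and z of board_spot in the frame of wand_lens between -0.018 and 0.018 m and linear speed of wand below 0.02 m/s and angular speed of wand below 0.2 rad/s), for 2.4 s.
3. the wand's beam is held steady on the middle of the tray (within 18 mm, from 50 to 160 mm) (x of tray_mid in the frame of wand_lens between 0.05 and 0.16 m and y of tray_mid in the frame of wand_lens between -0.018 and 0.018 m and z of tray_mid in the frame of wand_lens between -0.018 and 0.018 m and linear speed of wand below 0.02 m/s and angular speed of wand below 0.2 rad/s), for 2.4 s.
4. the wand's beam is held steady on the top of the handle of the standing scraper (within 18 mm, from 50 to 160 mm) (x of scraper_top in the frame of wand_lens between 0.05 and 0.16 m and y of scraper_top in the frame of wand_lens between -0.018 and 0.018 m and z of scraper_top in the frame of wand_lens between -0.018 and 0.018 m and linear speed of each of wand, scraper below 0.02 m/s and angular speed of wand below 0.2 rad/s and angle between scraper's own z axis and vertical below 0.15 rad and height (world z) of scraper between -0.005 and 0.008 m and horizontal distance between scraper and scraper_mat below 0.08 m), for 2.4 s.
At the end, for the whole second after the job is handed in: Every chip present is inside the coral tray, below its rim; scraper and wand stand upright and at rest on the counter, each within 30 mm of the centre of its own mat and within 0.35 rad of its direction (all of step 1 and linear speed of each of scraper, wand below 0.02 m/s and angle between each of scraper, wand's own z axis and vertical below 0.15 rad and height (world z) of scraper between -0.005 and 0.008 m and height (world z) of wand between -0.005 and 0.008 m and horizontal distance between scraper and scraper_mat below 0.03 m and horizontal distance between wand and wand_mat below 0.03 m and angle between the x axis of scraper and the x axis of scraper_mat, either way round below 0.35 rad and angle between the x axis of wand and the x axis of wand_mat, either way round below 0.35 rad); the robot touches nothing.
It fails at once if a chip is touched by the gripper or the arm (contact force between any of the fingers, the arm and chip0 above 0.5 N or contact force between any of the fingers, the arm and chip1 above 0.5 N or contact force between any of the fingers, the arm and chip2 above 0.5 N or contact force between any of the fingers, the arm and chip3 above 0.5 N or contact force between any of the fingers, the arm and chip4 above 0.5 N or contact force between any of the fingers, the arm and chip5 above 0.5 N).
It fails at once if a chip is pushed with the wand (contact force between wand and chip0 above 0.5 N or contact force between wand and chip1 above 0.5 N or contact force between wand and chip2 above 0.5 N or contact force between wand and chip3 above 0.5 N or contact force between wand and chip4 above 0.5 N or contact force between wand and chip5 above 0.5 N).
It fails at once if a bystander is moved more than 20 mm or tipped (distance of any of drum, bottle, comb, curler from where it was at the start of the episode above 0.02 m or angle between any of drum, bottle, comb, curler's own z axis and vertical above 0.4 rad).
Of chip0, chip1, chip2, chip3, chip4, chip5 only 3 to 6 are there at a start; the rules pass over those that are not, and their reading is None.
At some moment in a run one of chip0, chip1, chip2, chip3, chip4, chip5, scraper may be knocked a few centimetres aside while the robot is not near it.
It also fails if it takes over 208 s, if anything falls off the work surface, if the arm or the gripper's body presses on something with over 40 N, if the wrist force passes 120 N, or if a joint passes its speed limit or range.

ROBOT

A 6-joint arm with a two-finger parallel gripper is mounted at the origin on the work surface. World frame = base frame: x ahead of the robot, y to its left, z up, the work surface at z = 0. Lengths are in mm, angles in degrees, forces in N, time in s.
With the tool pointing down it reaches from about 350 to 850 mm from the base axis. Payload 8.1 kg.
Tool frame: the origin (TCP) lies on the centre line of the jaws, within the pads' length; the fingertips stand r.tip_extent ahead of it and the grasp point (between the pads) lies 8 mm behind it (r.tip_extent is the distance from the TCP to the fingertips, in mm); z points along the fingers, y is the direction in which the jaws open and shut (so a half turn about z gives the same grasp; the last joint's range is limited). The gripper opens to 85 mm and grips with 20 to 120 N. Pads are 22 mm wide; open, the fingers measure 114 mm over their backs; the gripper's body (76 mm by 85 mm) begins 54 mm behind the grasp point. The pads swing forward as they close: fully open they stand 13 mm farther back than shut.
Start: joints at [67.242, 7.471, 85.268, -0, 87.261, -4.893], TCP at [184.042, 571.081, 242.292] pointing down, gripper open.
Joint ranges: [-169.43, 169.43], [-51.17, 129.36], [1.28, 143.12], [-76.62, 256.62], [0, 156.53], [-152.29, 152.29]. Speed limits (degrees/s): [136.94, 136.94, 159.86, 180, 180, 180].

INTERFACE

Orientations are given as [roll, pitch, yaw] about the fixed x, y, z axes, in that order (R = Rz(yaw) Ry(pitch) Rx(roll)).
In Python, from bench import sense, optics, hand_in, spotter, r gives the robot as it stands.
- The arm moves only by the tool apply_moves, never from a script. Its argument "series" is a list of rows, each a list of 3 entries, a list of its own where there are three numbers: the opening, from 0 (shut) to 1 (fully open), then the shift along the world's x, y, z in m, then the turn about the world's z in rad. In form: [[grip, [x, y, z], turn], ...]. A call has 1 to 5 rows; each row is the pose to reach, as a shift and turn from the pose measured when the call began; what a row does not reach only later rows make up. A row lasts 1/8 s, in which the tool goes at most 62.5 mm and 10.7 degrees, less where a joint would pass 70% of its speed; a pose out of reach is approached as far as the arm can. A call with a gripper value outside its range is refused whole. The fingers move at their own pace and stop on an object; "grip_force" is the grip in N (left out, the last holds). Time passes only in rows, so rows that repeat a pose let the fingers close. It gives the time, the measured TCP pose, the force and the opening at its end, in the units of the state.
- sense(): the state, without advancing time (a new reading comes with each control period).
- optics.snapshot(name): name is "scene" or "top" or "wrist"; returns a dict with "color" (420x560x3 uint8, blue, green, red), "intrinsics" (3x3 intrinsics, pixels), "rvec" (rotation vector, rad) and "tvec" (3), from world to camera coordinates, as OpenCV has them. Camera axes: x right, y down, z forward; pixel columns grow to the right and rows downward; lengths in mm; the calibration is good to about 2 mm. A picture is of the moment at which its call begins. There is no depth.
- hand_in(): hands the job in, once; it reports no verdict.
Trained networks look in a picture, given as the dict that the camera call returned (one of the last four; its "shot" number tells which), for a name from the list of things; names that differ only in an ending like _2 or _b are one class to them, and where a whole thing is asked for, a point or a joint stands for the part that bears it (a point fixed in the world has none). Each returns a list of dicts, best first, with "p" (0 to 1); they miss things now and then, are a little off and sometimes report something else, mostly with a low value. They report only what shows in the picture. A call takes as long as a camera call. They do not tell look-alikes from the thing itself.
- spotter.search_frame(picture, query): "xyz" ([x, y, z] in mm, in the coordinates of the camera as it stood for that picture, good to about 4 mm: the middle of the surface that is visible of it).
- spotter.masks_of(picture, query): "mask" (420x560 bool, what is visible of it).
The state is a dict: "time": time; "joint_pos": joint angles; "qd": joint speeds; "joint_efforts": joint torques, N m; "tool_pos": TCP position; "tcp_rot": TCP orientation; "ft_force": force on the tool from outside, world axes, zero at the start; "wrist_torque": the same for the moment, N m; "finger_gap": finger opening in mm.
Only numpy, scipy, OpenCV 4.12 (cv2) and the standard library are available. Lean on these libraries where they do the work, as an engineer would, in place of code of your own. Each camera call takes 0.05 s, during which the arm holds its last target.

## Working session

There is one attempt and no reset: what is moved stays moved. The work goes in short steps, Python scripts to look and compute and a tool call to move; the robot and the scene stay as the last step left them, time stands still between calls to the robot, and variables do not carry over. Pictures are saved under pics/ and viewed, and the job is handed in when it is done.

Besides the shell and the picture viewer there is one more tool, called after "Emit:" as name([rows], argument=value, ...), one row to a line, values as JSON. apply_moves: Moves the arm, as the interface text tells. Its arguments: {"type":"object","properties":{"series":{"type":"array"},"grip_force":{"type":"number"}},"required":["series"]}

```bash
ls; mkdir -p pics; cat > h.py <<'E'
import numpy as np, cv2
from bench import sense, optics, hand_in, spotter, r
def Rt(p): 
    R=cv2.Rodrigues(np.array(p["rvec"],float))[0]; return R,np.array(p["tvec"],float).reshape(3)
def toworld(p,c):
    R,t=Rt(p); return R.T@(np.array(c,float)-t)
def proj(p,w):
    return cv2.projectPoints(np.array(w,float).reshape(-1,1,3),np.array(p["rvec"],float),np.array(p["tvec"],float),np.array(p["intrinsics"],float),None)[0].reshape(-1,2)
def pix2z(p,uv,z):
    R,t=Rt(p);K=np.array(p["intrinsics"],float)
    uv=np.array(uv,float).reshape(-1,2)
    d=np.c_[uv,np.ones(len(uv))]@np.linalg.inv(K).T@R
    c=-R.T@t
    s=(z-c[2])/d[:,2]
    return c+d*s[:,None]
def snap(n,f=None):
    p=optics.snapshot(n)
    if f: cv2.imwrite('pics/'+f+'.png',p["color"])
    return p
E
python3 - <<'E'
from h import *
s=sense();print(s['time'],s['tool_pos'],s['tcp_rot'],s['finger_gap'],r.tip_extent)
for n in ["scene","top","wrist"]:
    p=snap(n,n+'0')
    R,t=Rt(p);print(n,'cam',(-R.T@t).round(),p['shot'])
    for q in ["board","tray","scraper","wand","scraper_mat","wand_mat","chip0","chip1","chip2","chip3","chip4","chip5","drum","bottle","comb","curler","board_spot","wand_lens"]:
        try: res=spotter.search_frame(p,q)
        except Exception as e: print(q,e);continue
        print(q,[(round(x['p'],2),toworld(p,x['xyz']).round().astype(int).tolist()) for x in res[:3]])
print(sense()['time'])
E
```

```text
pics
0.0 [183.83888906 570.58048399 241.23071105] [-1.79892404e+02 -8.17848241e-03  1.62135815e+02] 85.53693937958717 11.0
scene cam [1222.   92. 1074.] 1
board [(0.6, [598, -38, 43])]
tray [(0.7, [425, -72, 5])]
scraper [(0.59, [546, -321, 3]), (0.58, [483, 338, 28])]
wand [(0.72, [518, -328, 33]), (0.69, [454, -497, 28])]
scraper_mat [(0.87, [492, 309, 1])]
wand_mat [(0.74, [546, -318, 3])]
chip0 [(0.69, [624, -101, 45]), (0.63, [554, -104, 49])]
chip1 [(0.69, [624, -101, 45]), (0.63, [554, -104, 49])]
chip2 [(0.69, [624, -101, 45]), (0.63, [554, -104, 49])]
chip3 [(0.69, [624, -101, 45]), (0.63, [554, -104, 49])]
chip4 [(0.69, [624, -101, 45]), (0.63, [554, -104, 49])]
chip5 [(0.69, [624, -101, 45]), (0.63, [554, -104, 49])]
drum [(0.74, [710, 317, 80])]
bottle []
comb [(0.89, [803, 55, 1])]
curler [(0.69, [285, 302, 9]), (0.41, [548, -320, 0])]
board_spot [(0.96, [599, -37, 36]), (0.49, [485, 337, 27])]
wand_lens []
top cam [ 450.  -65. 1405.] 2
board [(0.63, [580, -37, 44])]
tray [(0.74, [444, -73, 4]), (0.64, [466, 336, 25])]
scraper [(0.95, [469, 332, 26])]
wand [(0.83, [443, 
[... 378 characters left out ...]
554, -99, 49])]
chip3 [(0.57, [623, -105, 47]), (0.51, [554, -99, 49])]
chip4 [(0.57, [623, -105, 47]), (0.51, [554, -99, 49])]
chip5 [(0.57, [623, -105, 47]), (0.51, [554, -99, 49])]
drum [(0.82, [692, 311, 74]), (0.17, [444, -74, 4])]
bottle [(0.93, [730, -266, 93])]
comb [(0.66, [799, 56, 5])]
curler [(0.63, [272, 303, 4]), (0.22, [577, -42, 43])]
board_spot [(0.77, [576, -38, 36])]
wand_lens [(0.56, [578, -41, 40])]
wrist cam [112. 595. 374.] 3
board []
tray []
scraper []
wand [(0.72, [258, 299, 7])]
scraper_mat [(0.7, [425, 369, -2])]
wand_mat []
chip0 []
chip1 []
chip2 []
chip3 []
chip4 []
chip5 []
drum []
bottle []
comb []
curler [(0.55, [259, 301, 8])]
board_spot []
wand_lens []
2.85
```

View pics/top0.png

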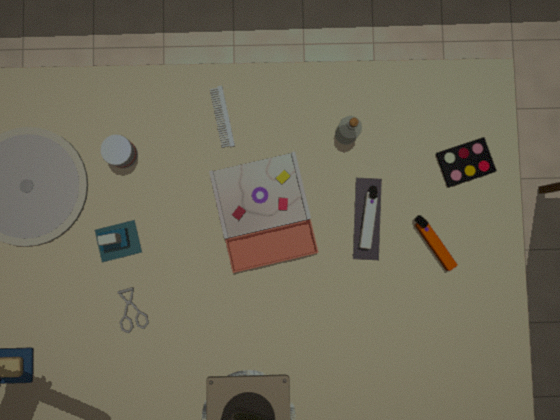

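View pics/scene0.png

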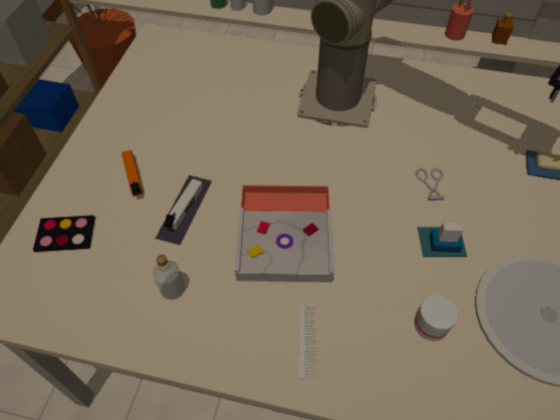

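View pics/wrist0.png

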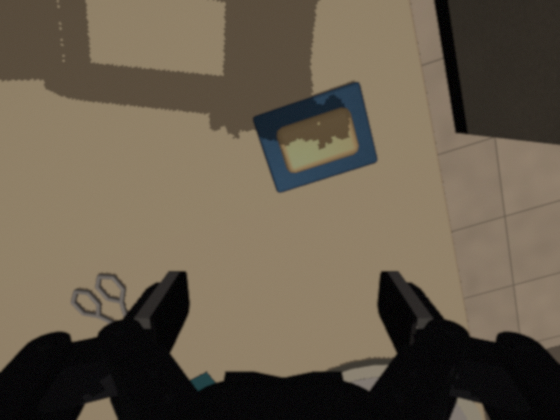

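```bash
cat > m.py <<'E'
from h import *
import pickle
P={}
for n in ["scene","top"]:
    p=snap(n); M={}
    for q in ["board","tray","scraper","wand","scraper_mat","wand_mat","board_spot","chip0"]:
        M[q]=[(x['p'],x['mask']) for x in spotter.masks_of(p,q)[:5]]
    P[n]=(p,M)
pickle.dump(P,open('P.pkl','wb'))
E
python3 m.py; python3 - <<'E'
from h import *
import pickle
P=pickle.load(open('P.pkl','rb'))
Z=dict(board=40,tray=32,scraper=28,wand=30,scraper_mat=0,wand_mat=0,board_spot=40,chip0=48)
for n in P:
    p,M=P[n]
    print(n,np.array(p['intrinsics']).round(1).tolist())
    for q in M:
        for pr,m in M[q]:
            m=np.array(m).astype(np.uint8)
            c=max(cv2.findContours(m,0,1)[0],key=cv2.contourArea).reshape(-1,2)
            w=pix2z(p,c,Z[q])[:,:2].astype(np.float32)
            rc=cv2.minAreaRect(w)
            print(n,q,round(pr,2),m.sum(),'pix',c.mean(0).round(),'rect',np.round(rc[0]),np.round(rc[1]),round(rc[2],1))
print(sense()['time'])
E
```

```text
scene [[501.6, 0.0, 275.1], [0.0, 501.6, 210.0], [0.0, 0.0, 1.0]]
scene board 0.94 6299 pix [285. 246.] rect [585. -43.] [207. 233.] 12.1
scene tray 0.82 2295 pix [285. 197.] rect [441. -74.] [ 88. 230.] 12.0
scene tray 0.38 848 pix [447. 237.] rect [470. 341.] [89. 83.] 7.7
scene scraper 0.93 827 pix [448. 237.] rect [466. 341.] [93. 79.] 3.0
scene wand 0.96 811 pix [183. 204.] rect [ 517. -327.] [ 48. 167.] 79.5
scene wand 0.62 525 pix [132. 172.] rect [ 447. -501.] [167.  33.] 31.5
scene scraper_mat 0.71 893 pix [448. 237.] rect [445. 350.] [95. 89.] 8.1
scene scraper_mat 0.61 536 pix [438. 246.] rect [465. 336.] [ 90. 110.] 13.0
scene wand_mat 0.87 1062 pix [187. 206.] rect [ 510. -334.] [ 76. 222.] 85.8
scene board_spot 0.97 6320 pix [285. 246.] rect [586. -42.] [204. 234.] 12.1
scene chip0 0.62 107 pix [263. 226.] rect [ 555. -104.] [24. 33.] 88.2
top [[523.4, 0.0, 273.6], [0.0, 523.4, 204.5], [0.0, 0.0, 1.0]]
top board 0.94 5839 pix [259. 195.] rect [577. -42.] [183. 234.] 11.7
top board 0.39 117 pix [239. 212.] rect [533.  12.] [26. 33.] 44.0
top tray 0.91 3072 pix [271. 246.
[... 201 characters left out ...]
 243.] rect [ 443. -497.] [163.  36.] 33.3
top scraper_mat 0.66 731 pix [120. 239.] rect [467. 338.] [ 90. 111.] 12.9
top scraper_mat 0.48 5927 pix [259. 195.] rect [581. -41.] [191. 245.] 11.7
top scraper_mat 0.47 2945 pix [272. 245.] rect [445. -72.] [ 93. 235.] 11.2
top wand_mat 0.96 1309 pix [367. 219.] rect [ 513. -330.] [ 73. 222.] 86.0
top wand_mat 0.35 99 pix [283. 177.] rect [ 629. -105.] [23. 31.] 43.9
top board_spot 0.85 5864 pix [259. 195.] rect [578. -42.] [186. 236.] 12.0
top chip0 0.55 115 pix [282. 176.] rect [ 624. -103.] [24. 30.] 43.9
top chip0 0.51 114 pix [282. 203.] rect [ 551. -102.] [23. 31.] 88.8
top chip0 0.17 550 pix [114. 239.] rect [470. 338.] [48. 79.] 10.1
3.75
```

```bash
python3 - <<'E'
from h import *
import pickle
P=pickle.load(open('P.pkl','rb'))
p=P['top'][0];c=p['color']
def crop(u,v,s=55): return cv2.resize(cv2.convertScaleAbs(c[v-s//2-13:v+s//2+13,u-s:u+s],alpha=1.6),(400,int(400*(2*(s//2)+26)/(2*s))),interpolation=2)
a=crop(118,240,35);b=crop(367,218,70);d=crop(262,215,70)
h=max(x.shape[0] for x in (a,b));
im=np.zeros((h,800,3),np.uint8);im[:a.shape[0],:400]=a;im[:b.shape[0],400:]=b
cv2.imwrite('pics/crops.png',im);
d=cv2.resize(cv2.convertScaleAbs(c[150:275,205:325],alpha=1.6),(576,600),interpolation=2)
cv2.imwrite('pics/cropb.png',d)
E
```

```text
(no output)
```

View pics/crops.png

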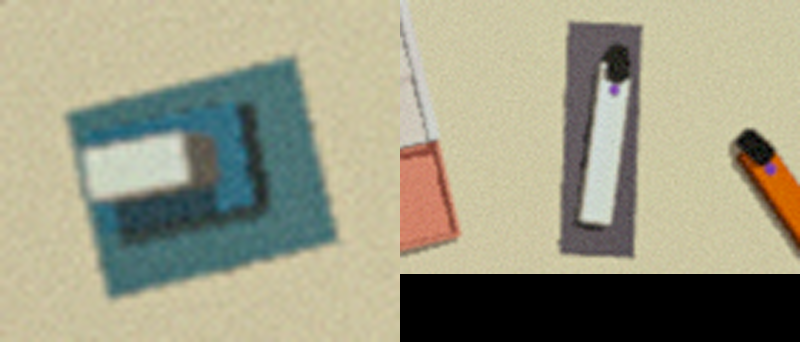

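View pics/cropb.png

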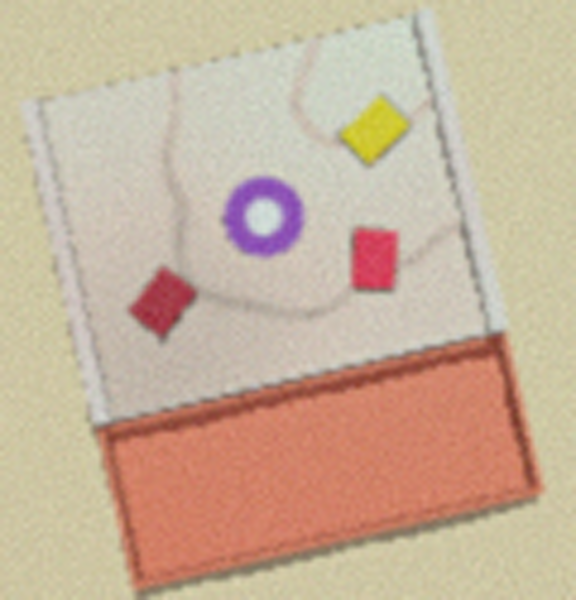

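```bash
python3 - <<'E'
from h import *
import pickle
P=pickle.load(open('P.pkl','rb'))
p=P['top'][0]
s=400/70
f=lambda pts:[(83+x/s,210+y/s) for x,y in pts]
w=pix2z(p,f([(82,148),(182,132),(190,188),(90,202)]),80);print(w.round(),w.mean(0).round(1))
s2=400/140
f2=lambda pts:[(297+x/s2,218-35-13+y/s2) for x,y in pts]
w=pix2z(p,f2([(602,62),(628,85),(608,226),(579,222)])-np.array([400/s2,0]),30);print(w.round())
print(proj(p,[[466,337,0],[577,-42,40],[470,338,80]]))
p=P['scene'][0];c=p['color']
cv2.imwrite('pics/sc.png',np.hstack([cv2.resize(cv2.convertScaleAbs(c[v-35:v+35,u-35:u+35],alpha=1.6),(400,400),interpolation=2) for u,v in ((448,237),(186,205))]))
E
```

```text
[[478. 368.  80.]
 [484. 324.  80.]
 [459. 320.  80.]
 [454. 364.  80.]] [468.9 343.8  80. ]
[[ 581. -328.   30.]
 [ 559. -351.   30.]
 [ 430. -328.   30.]
 [ 434. -302.   30.]]
[[118.63767897 240.56549128]
 [259.45434725 194.93810066]
 [109.12222554 238.81839892]]
```

View pics/sc.png

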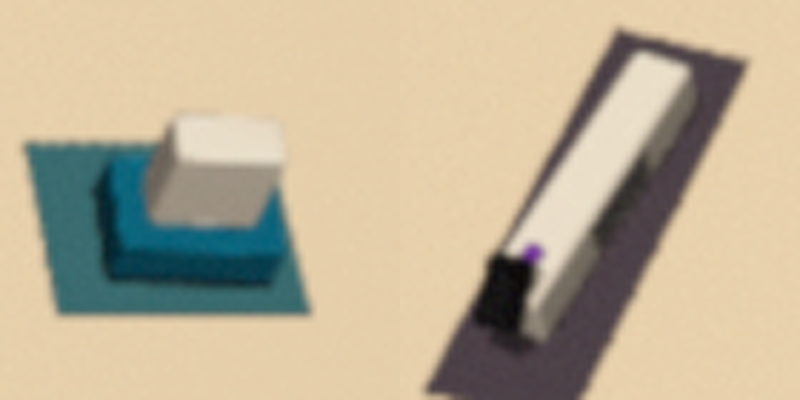

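Emit:
apply_moves([
  [1,[0.285,-0.227,0],-1.09],
  [1,[0.285,-0.227,0],-1.09],
  [1,[0.285,-0.227,0],-1.09],
  [1,[0.285,-0.227,0],-1.09],
  [1,[0.285,-0.227,0],-1.09],
], grip_force=60)

```text
time: 4.38
tool_pos: [429.9, 375.0, 242.6]
tcp_rot: [180.0, -0.0, 108.1]
ft_force: [0.8, 1.3, -0.4]
finger_gap: 85.2
```

```bash
python3 - <<'E'
from h import *
import pickle
P=pickle.load(open('P.pkl','rb'))
p=P['scene'][0]
s=400/70
w=pix2z(p,[(413+x/s,202+y/s) for x,y in [(178,115),(282,120),(284,165),(182,160)]],80);print(w.round(),w.mean(0).round(1))
s=sense();print(s['time'],s['tool_pos'],s['tcp_rot'])
E
```

```text
[[466. 322.  80.]
 [459. 365.  80.]
 [482. 366.  80.]
 [489. 325.  80.]] [474.3 344.4  80. ]
4.375 [429.86452178 375.01875856 242.56705059] [ 1.79962657e+02 -1.71062084e-02  1.08076228e+02]
```

Emit:
apply_moves([
  [1,[0.042,-0.031,0],-0.15],
  [1,[0.042,-0.031,0],-0.15],
  [1,[0.042,-0.031,0],-0.15],
])

```text
time: 4.75
tool_pos: [471.6, 344.1, 242.5]
tcp_rot: [180.0, -0.0, 99.5]
ft_force: [-0.8, -0.3, 0.5]
finger_gap: 85.7
```

```bash
python3 - <<'E'
from h import *
p=snap('wrist','w1')
for q in ["scraper"]:
    print(q,[(round(x['p'],2),toworld(p,x['xyz']).round().astype(int).tolist()) for x in spotter.search_frame(p,q)[:3]])
s=sense();print(s['time'],s['tool_pos'],s['tcp_rot'],s['ft_force'])
print(proj(p,[[472,344,80],[466,337,0]]))
import pickle;pickle.dump(p,open('w.pkl','wb'))
E
```

```text
scraper [(0.56, [467, 357, 29])]
4.85 [470.90602455 344.94015846 242.54965837] [ 1.79982039e+02 -3.40643799e-02  9.96183993e+01] [0.25857975 0.89546243 0.70537819]
[[283.79319838 198.0648964 ]
 [277.64876409 185.90652153]]
```

View pics/w1.png

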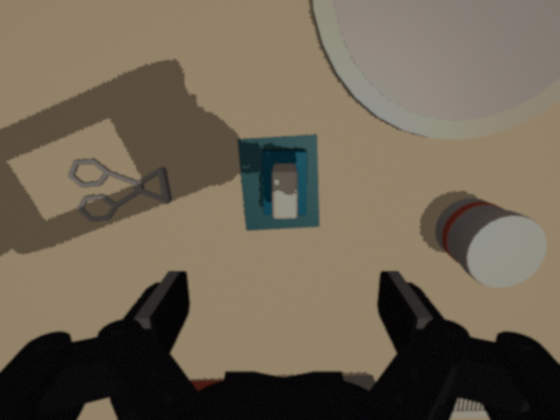

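```bash
python3 - <<'E'
from h import *
import pickle
p=pickle.load(open('w.pkl','rb'));c=p['color']
cv2.imwrite('pics/w1c.png',cv2.resize(cv2.convertScaleAbs(c[125:240,220:340],alpha=1.8),(600,575),interpolation=2))
print(proj(p,[[472+a*np.cos(t)-b*np.sin(t),344+a*np.sin(t)+b*np.cos(t),80] for t in [np.radians(9.5)] for a,b in [(12,23),(12,-23),(-12,-23),(-12,23)]]).round(1)) 
E
```

```text
[[296.9 173.7]
 [296.3 221.3]
 [271.2 221.3]
 [270.7 173.7]]
```

View pics/w1c.png

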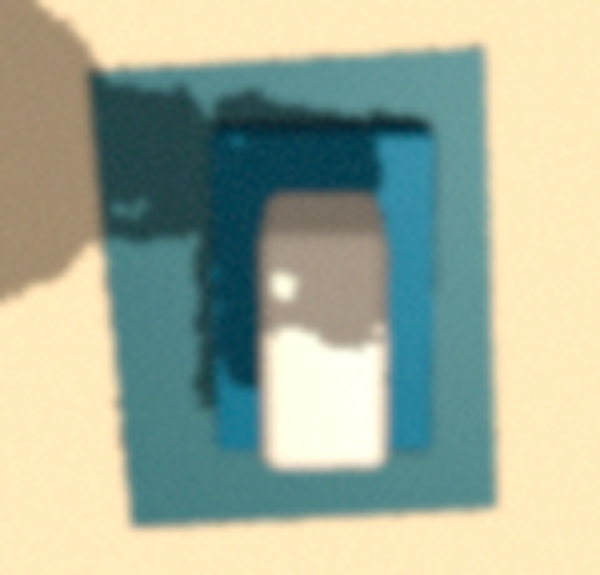

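Emit:
apply_moves([
  [1,[0.001,0.001,-0.06],0],
  [1,[0.001,0.001,-0.12],0],
  [1,[0.001,0.001,-0.17],0],
  [1,[0.001,0.001,-0.1925],0],
  [1,[0.001,0.001,-0.1925],0],
])

```text
time: 5.48
tool_pos: [469.1, 346.0, 47.7]
tcp_rot: [-179.8, 0.1, 99.8]
ft_force: [-1.3, -0.6, 0.4]
finger_gap: 85.4
```

Emit:
apply_moves([
  [0,[0,0,0],0],
  [0,[0,0,0],0],
  [0,[0,0,0],0],
  [0,[0,0,0],0],
  [0,[0,0,0],0],
])

```text
time: 6.1
tool_pos: [469.9, 346.5, 49.0]
tcp_rot: [-179.9, 0.0, 99.8]
ft_force: [-1.2, 0.2, 6.2]
finger_gap: 23.6
```

Emit:
apply_moves([
  [0,[0,0,0],0],
  [0,[0,0,0],0],
  [0,[0,0,0],0],
])

```text
time: 6.48
tool_pos: [470.0, 346.4, 49.0]
tcp_rot: [-179.9, 0.0, 99.8]
ft_force: [-0.4, -0.8, 0.8]
finger_gap: 23.2
```

Emit:
apply_moves([
  [0,[0,0,0.06],0],
  [0,[0,0,0.12],0],
  [0,[0.026,-0.054,0.12],0.037],
  [0,[0.052,-0.108,0.12],0.037],
  [0,[0.078,-0.162,0.12],0.037],
])

```text
time: 7.1
tool_pos: [548.1, 182.9, 168.6]
tcp_rot: [-179.8, 0.0, 101.9]
ft_force: [0.4, 0.6, -2.6]
finger_gap: 23.5
```

Emit:
apply_moves([
  [0,[0.026,-0.054,0],0],
  [0,[0.052,-0.108,0],0],
  [0,[0.078,-0.162,0],0],
  [0,[0.104,-0.216,0],0],
  [0,[0.13,-0.27,0],0],
])

```text
time: 7.72
tool_pos: [678.3, -88.9, 167.8]
tcp_rot: [-179.8, -0.0, 101.9]
ft_force: [0.2, -0.0, -1.7]
finger_gap: 23.3
```

```bash
python3 - <<'E'
from h import *
p=snap('top','t2')
print([(round(x['p'],2),toworld(p,x['xyz']).round().astype(int).tolist()) for x in spotter.search_frame(p,'chip0')[:6]])
snap('scene','s2')
s=sense();print(s['time'],s['tool_pos'],s['tcp_rot'],s['finger_gap'],s['ft_force'])
E
```

```text
[(0.58, [623, -105, 46]), (0.54, [736, -264, 93])]
7.875 [678.03710052 -90.5965988  166.9564156 ] [-1.79723389e+02 -2.11333802e-04  1.01676236e+02] 23.223056949801215 [ 0.57507521  0.93157985 -2.07600827]
```

View pics/s2.png

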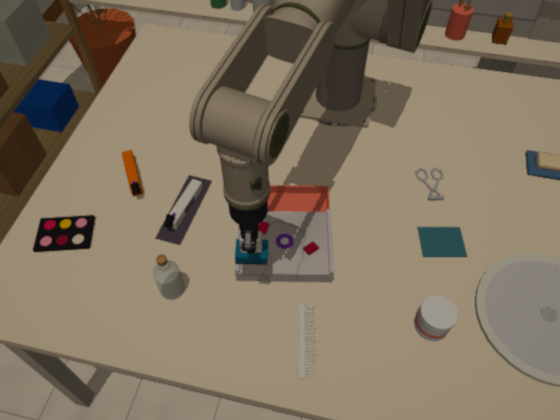

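View pics/t2.png

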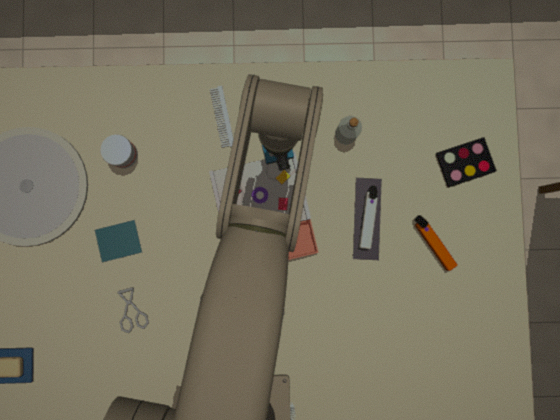

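Emit:
apply_moves([
  [0,[0,0.004,-0.05],0],
  [0,[0,0.004,-0.075],0],
  [0,[0,0.004,-0.0755],0],
  [0,[0,0.004,-0.0755],0],
])

```text
time: 8.38
tool_pos: [677.5, -85.6, 91.1]
tcp_rot: [-179.7, -0.0, 101.7]
ft_force: [0.7, 1.1, -1.5]
finger_gap: 23.5
```

```bash
python3 - <<'E'
from h import *
p=snap('scene','s3')
print(pix2z(p,[[311,248],[256,252]],48))
s=sense();print(s['time'],s['tool_pos'],s['tcp_rot'],s['finger_gap'],s['ft_force'])
cv2.imwrite('pics/s3c.png',cv2.resize(p['color'][180:290,220:350],(780,660)[0:2] and (709,600),interpolation=2))
E
```

```text
[[ 589.64383502   22.70997089   48.        ]
 [ 629.96901639 -102.89747774   48.        ]]
8.425 [677.80489233 -85.83548257  91.4424474 ] [-1.79706735e+02 -1.63860995e-02  1.01720122e+02] 23.101146517466006 [-0.37871061  0.2906917  -1.52463189]
```

View pics/s3c.png

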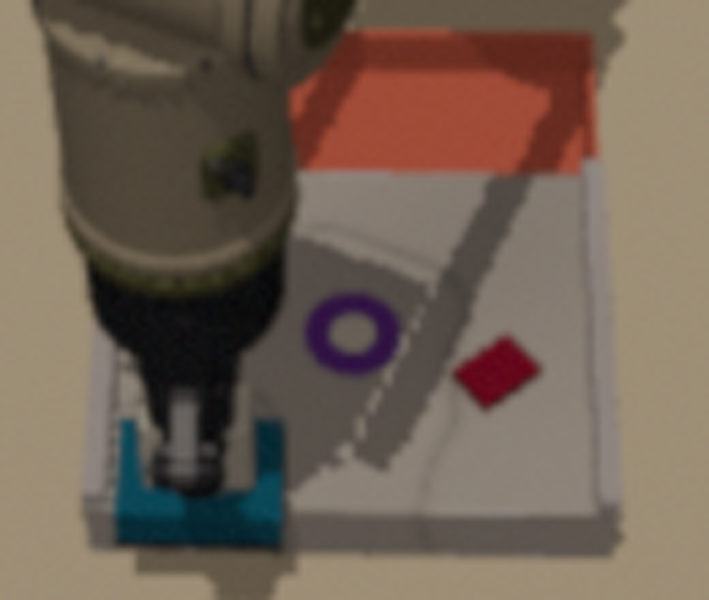

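Emit:
apply_moves([
  [0,[-0.0117,-0.0025,0],0],
  [0,[-0.0235,-0.005,0],0],
  [0,[-0.0352,-0.0075,0],0],
  [0,[-0.047,-0.01,0],0],
  [0,[-0.0587,-0.0125,0],0],
])

```text
time: 9.05
tool_pos: [618.3, -98.5, 91.6]
tcp_rot: [-179.7, -0.0, 101.7]
ft_force: [0.4, -0.8, -3.3]
finger_gap: 23.6
```

Emit:
apply_moves([
  [0,[-0.0117,-0.0025,0],0],
  [0,[-0.0235,-0.005,0],0],
  [0,[-0.0352,-0.0075,0],0],
  [0,[-0.047,-0.01,0],0],
  [0,[-0.0587,-0.0125,0],0],
])

```text
time: 9.68
tool_pos: [558.9, -111.2, 91.6]
tcp_rot: [-179.7, -0.0, 101.7]
ft_force: [0.2, -0.8, -2.5]
finger_gap: 23.3
```

```bash
cat > st.py <<'E'
from h import *
s=sense();print(s['time'],s['tool_pos'].round(1),s['tcp_rot'].round(1),s['finger_gap'].round(1),s['ft_force'].round(1))
t=np.radians(11.9);d=s['tool_pos'][:2]-[577,-42]
print('board frame',(d@[np.cos(t),np.sin(t)]).round(1),(d@[-np.sin(t),np.cos(t)]).round(1))
E
python3 st.py
```

```text
Traceback (most recent call last):
  File "st.py", line 2, in <module>
    s=sense();print(s['time'],s['tool_pos'].round(1),s['tcp_rot'].round(1),s['finger_gap'].round(1),s['ft_force'].round(1))
                                                                           ^^^^^^^^^^^^^^^^^^^^^
AttributeError: 'float' object has no attribute 'round'
```

Emit:
apply_moves([
  [0,[-0.0098,-0.0021,0],0],
  [0,[-0.0196,-0.0042,0],0],
  [0,[-0.0293,-0.0062,0],0],
  [0,[-0.0391,-0.0083,0],0],
  [0,[-0.044,-0.0094,0],0],
])

```text
time: 10.3
tool_pos: [514.2, -120.7, 91.6]
tcp_rot: [-179.7, -0.0, 101.7]
ft_force: [0.2, 0.2, -1.8]
finger_gap: 23.3
```

```bash
sed -i "s/s\['finger_gap'\].round(1)/round(s['finger_gap'],1)/" st.py; python3 st.py; python3 - <<'E'
from h import *
p=snap('scene','s4')
cv2.imwrite('pics/s4c.png',cv2.resize(p['color'][170:290,220:350],(650,600),interpolation=2))
E
```

```text
10.3 [ 514.2 -120.7   91.6] [-179.7   -0.   101.7] 23.3 [ 0.2  0.2 -1.8]
board frame -77.7 -64.1
```

View pics/s4c.png

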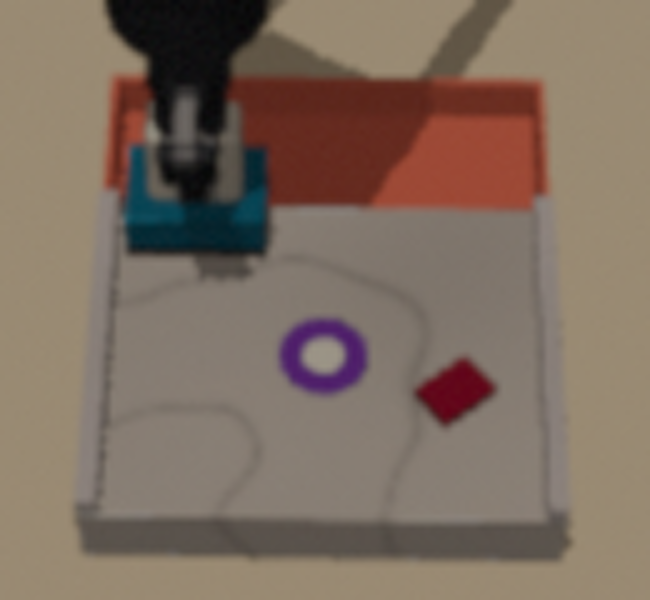

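Emit:
apply_moves([
  [0,[0,0,0.05],0],
  [0,[0.035,0.04,0.05],0],
  [0,[0.07,0.08,0.05],0],
  [0,[0.105,0.12,0.05],0],
  [0,[0.1335,0.156,0.05],0],
])

```text
time: 10.98
tool_pos: [648.7, 36.9, 141.5]
tcp_rot: [-179.7, -0.0, 101.7]
ft_force: [0.5, -1.0, -2.1]
finger_gap: 23.3
```

```bash
python3 st.py; python3 - <<'E'
from h import *
p=snap('scene','s5')
cv2.imwrite('pics/s5c.png',cv2.resize(p['color'][170:290,220:350],(650,600),interpolation=2))
E
```

```text
10.975 [648.7  36.9 141.5] [-179.7   -0.   101.7] 23.3 [ 0.5 -1.  -2.1]
board frame 86.5 62.4
```

View pics/s5c.png

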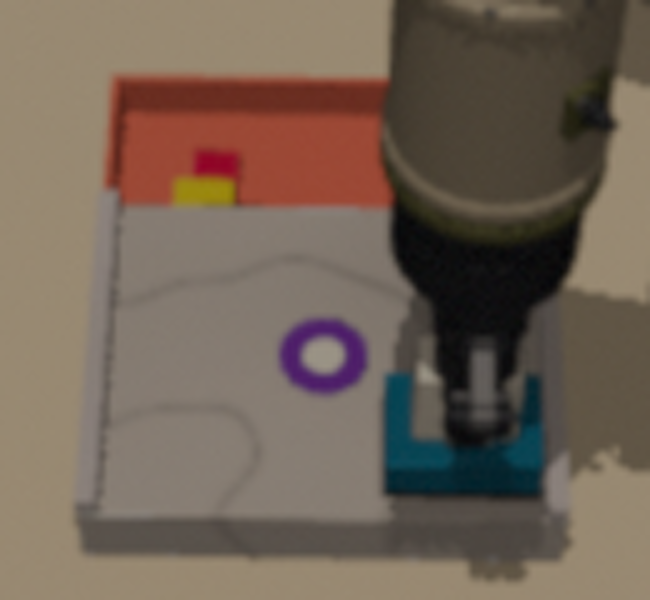

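Emit:
apply_moves([
  [0,[0,-0.001,-0.03],0],
  [0,[0,-0.001,-0.049],0],
  [0,[0,-0.001,-0.0495],0],
  [0,[-0.0117,-0.0035,-0.05],0],
  [0,[-0.0235,-0.006,-0.05],0],
])

```text
time: 11.65
tool_pos: [627.3, 34.9, 92.3]
tcp_rot: [-179.9, -0.1, 101.8]
ft_force: [-0.2, 0.1, -1.7]
finger_gap: 23.4
```

```bash
python3 st.py
```

```text
11.65 [627.3  34.9  92.3] [-1.799e+02 -1.000e-01  1.018e+02] 23.4 [-0.2  0.1 -1.7]
board frame 65.1 64.9
```

Emit:
apply_moves([
  [0,[-0.0115,-0.0027,-0.001],0],
  [0,[-0.023,-0.0054,-0.001],0],
  [0,[-0.0345,-0.0081,-0.001],0],
  [0,[-0.046,-0.0108,-0.001],0],
  [0,[-0.0575,-0.0135,-0.001],0],
])

```text
time: 12.28
tool_pos: [569.0, 21.3, 91.4]
tcp_rot: [-179.9, -0.1, 101.8]
ft_force: [0.1, 0.1, -2.3]
finger_gap: 23.5
```

Emit:
apply_moves([
  [0,[-0.0115,-0.0027,0],0],
  [0,[-0.023,-0.0054,0],0],
  [0,[-0.0345,-0.0081,0],0],
  [0,[-0.046,-0.0108,0],0],
  [0,[-0.0575,-0.0135,0],0],
])

```text
time: 12.9
tool_pos: [510.8, 7.6, 91.4]
tcp_rot: [-179.9, -0.1, 101.8]
ft_force: [-0.3, -0.5, -2.4]
finger_gap: 23.6
```

Emit:
apply_moves([
  [0,[-0.0115,-0.0025,0],0],
  [0,[-0.023,-0.005,0],0],
  [0,[-0.026,-0.0055,0],0],
  [0,[-0.026,-0.0055,0],0],
])

```text
time: 13.4
tool_pos: [484.9, 2.0, 91.6]
tcp_rot: [-180.0, -0.1, 101.8]
ft_force: [-0.4, 0.7, -2.1]
finger_gap: 23.2
```

Emit:
apply_moves([
  [0,[0,0,0.06],0],
  [0,[0,0.02,0.09],0],
  [0,[0,0.08,0.09],0],
  [0,[0,0.14,0.09],0],
  [0,[0,0.2,0.09],-0.0],
])

```text
time: 14.02
tool_pos: [485.2, 204.0, 182.0]
tcp_rot: [180.0, -0.1, 101.8]
ft_force: [0.7, -1.1, -1.7]
finger_gap: 23.3
```

```bash
python3 st.py; python3 - <<'E'
from h import *
p=snap('scene','s6')
q=snap('top','t6')
cv2.imwrite('pics/s6c.png',np.hstack([cv2.resize(cv2.convertScaleAbs(p['color'][170:290,220:350],alpha=1.5),(390,360),interpolation=2),cv2.resize(cv2.convertScaleAbs(q['color'][150:275,205:325],alpha=1.5),(346,360),interpolation=2)]))
E
```

```text
14.025 [485.2 204.  182. ] [ 1.800e+02 -1.000e-01  1.018e+02] 23.3 [ 0.7 -1.1 -1.7]
board frame -39.1 259.7
```

View pics/s6c.png

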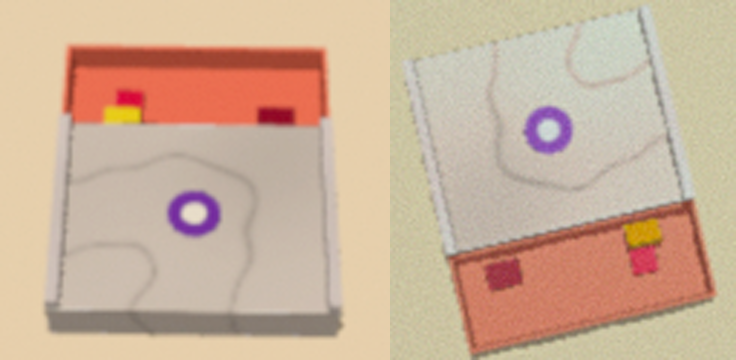

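View pics/t6.png

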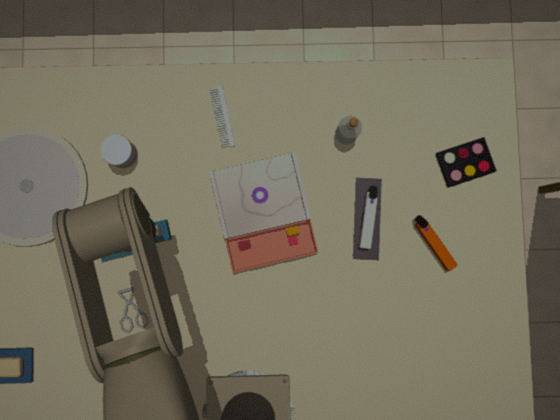

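Emit:
apply_moves([
  [0,[-0.009,0.06,0],0.02],
  [0,[-0.019,0.12,0],0.02],
  [0,[-0.019,0.133,-0.04],0.02],
  [0,[-0.019,0.133,-0.1],0.02],
  [0,[-0.019,0.133,-0.12],0.02],
])

```text
time: 14.75
tool_pos: [462.6, 339.1, 57.3]
tcp_rot: [-179.6, -0.1, 103.3]
ft_force: [0.1, -0.5, -2.5]
finger_gap: 23.3
```

```bash
python3 st.py; python3 - <<'E'
from h import *
import numpy as np
q=snap('top','t7')
hsv=cv2.cvtColor(q['color'],cv2.COLOR_BGR2HSV)
cv2.imwrite('pics/t7c.png',cv2.resize(q['color'][220:275,220:320],(800,440),interpolation=2))
t=np.radians(12)
w=pix2z(q,[[293,231],[293,240],[244,245]],15)[:,:2]-[445,-70.5]
print(np.c_[w@[np.cos(t),np.sin(t)],w@[-np.sin(t),np.cos(t)]].round())
E
```

```text
14.75 [462.6 339.1  57.3] [-1.796e+02 -1.000e-01  1.033e+02] 23.3 [ 0.1 -0.5 -2.5]
board frame -33.3 396.5
[[ 24. -65.]
 [  0. -59.]
 [ 17.  70.]]
```

View pics/t7c.png

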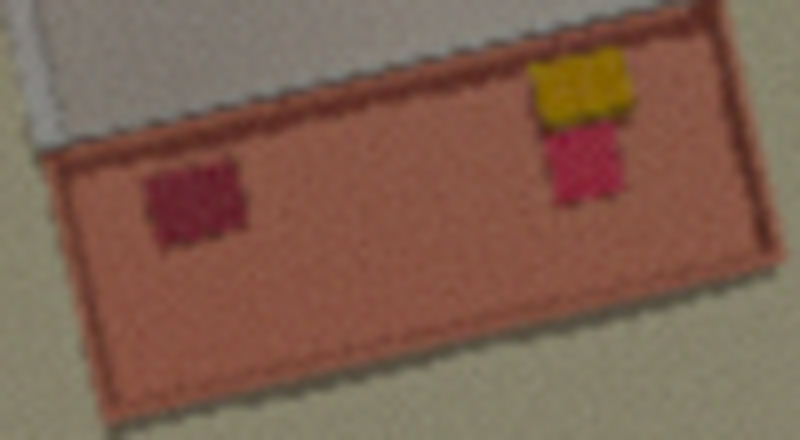

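Emit:
apply_moves([
  [0,[0.002,0,-0.003],0],
  [0,[0.002,0,-0.006],0],
  [0,[0.002,0,-0.008],0],
  [0,[0.002,0,-0.008],0],
])

```text
time: 15.3
tool_pos: [465.1, 338.9, 49.4]
tcp_rot: [-179.7, -0.1, 103.2]
ft_force: [-0.6, 0.3, -2.3]
finger_gap: 22.9
```

Emit:
apply_moves([
  [0,[0,0,-0.001],0],
  [0,[0,0,-0.001],0],
])

```text
time: 15.55
tool_pos: [465.3, 339.1, 48.7]
tcp_rot: [-179.7, -0.2, 103.2]
ft_force: [-0.8, 0.2, -2.2]
finger_gap: 23.4
```

Emit:
apply_moves([
  [1,[0,0,0],0],
  [1,[0,0,0],0],
  [1,[0,0,0],0],
  [1,[0,0,0],0],
  [1,[0,0,0],0],
])

```text
time: 16.18
tool_pos: [465.3, 339.1, 48.7]
tcp_rot: [-179.7, -0.2, 103.2]
ft_force: [1.1, -0.7, 0.2]
finger_gap: 85.0
```

Emit:
apply_moves([
  [1,[0,0,0.06],0],
  [1,[0,0,0.12],0],
  [1,[0,0,0.16],0],
  [1,[0,-0.06,0.18],0],
  [1,[0,-0.12,0.18],0],
])

```text
time: 16.8
tool_pos: [466.3, 218.7, 231.4]
tcp_rot: [-180.0, -0.2, 103.4]
ft_force: [0.9, -0.7, -0.4]
finger_gap: 85.1
```

Emit:
apply_moves([
  [1,[0.004,-0.06,0],-0.18],
  [1,[0.008,-0.12,0],-0.36],
  [1,[0.012,-0.18,0],-0.54],
  [1,[0.016,-0.24,0],-0.72],
  [1,[0.02,-0.3,0],-0.9],
])

```text
time: 17.42
tool_pos: [486.2, -83.3, 231.7]
tcp_rot: [180.0, -0.2, 51.5]
ft_force: [0.9, -0.6, -0.1]
finger_gap: 85.4
```

Emit:
apply_moves([
  [1,[0.004,-0.06,0],-0.18],
  [1,[0.008,-0.12,0],-0.36],
  [1,[0.012,-0.18,0],-0.54],
  [1,[0.021,-0.24,0],-0.72],
  [1,[0.021,-0.247,0],-0.9],
])

```text
time: 18.05
tool_pos: [506.4, -334.1, 230.6]
tcp_rot: [180.0, -0.1, -0.7]
ft_force: [-0.1, 0.8, -0.3]
finger_gap: 85.4
```

Emit:
apply_moves([
  [1,[0,0,0],-0.18],
  [1,[0,0,0],-0.18],
])

```text
time: 18.3
tool_pos: [506.2, -334.4, 230.3]
tcp_rot: [-180.0, -0.1, -11.0]
ft_force: [-0.5, 0.6, -0.7]
finger_gap: 85.4
```

```bash
python3 st.py; python3 - <<'E'
from h import *
import pickle
p=snap('wrist','w8')
for q in ["wand"]:
    print(q,[(round(x['p'],2),toworld(p,x['xyz']).round().astype(int).tolist()) for x in spotter.search_frame(p,q)[:3]])
pickle.dump(p,open('w.pkl','wb'))
q=snap('top','t8')
def rect(c,yaw,L,W,z):
    t=np.radians(yaw);return [[c[0]+a*np.cos(t)-b*np.sin(t),c[1]+a*np.sin(t)+b*np.cos(t),z] for a,b in [(L/2,W/2),(L/2,-W/2),(-L/2,-W/2),(-L/2,W/2)]]
im=p['color'].copy();im=cv2.convertScaleAbs(im,alpha=1.5)
cv2.polylines(im,[proj(p,rect((507,-328),-10,150,30,30)).round().astype(int)],True,(0,255,0),1)
cv2.imwrite('pics/w8c.png',im)
E
```

```text
18.3 [ 506.2 -334.4  230.3] [-1.8e+02 -1.0e-01 -1.1e+01] 85.4 [-0.5  0.6 -0.7]
board frame -129.6 -271.5
wand [(0.88, [450, -497, 31]), (0.87, [522, -334, 26])]
```

View pics/w8c.png

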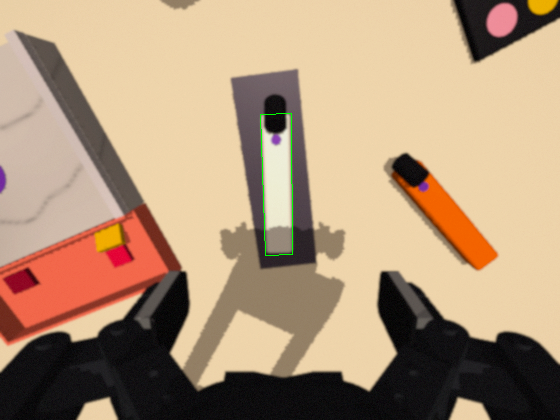

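View pics/t8.png

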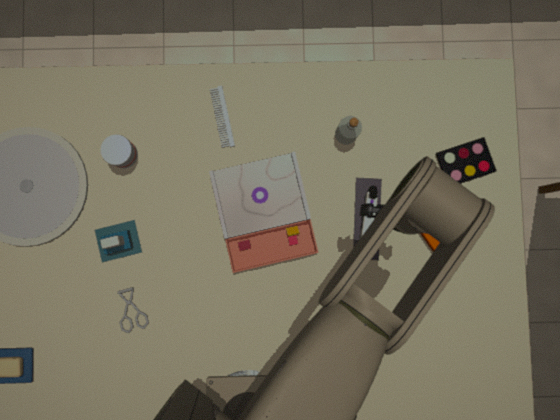

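Emit:
apply_moves([
  [1,[0.001,0.005,-0.06],0.017],
  [1,[0.001,0.005,-0.12],0.017],
  [1,[0.001,0.005,-0.17],0.017],
  [1,[0.001,0.005,-0.2],0.017],
  [1,[0.001,0.005,-0.21],0.017],
])

```text
time: 19.08
tool_pos: [506.2, -327.2, 18.4]
tcp_rot: [-179.9, 0.1, -9.6]
ft_force: [-0.5, -0.3, -0.0]
finger_gap: 85.6
```

Emit:
apply_moves([
  [1,[0,0,-0.003],0],
  [1,[0,0,-0.003],0],
])

```text
time: 19.32
tool_pos: [507.0, -327.6, 16.7]
tcp_rot: [-179.9, -0.0, -9.6]
ft_force: [1.0, 0.7, -0.2]
finger_gap: 85.6
```

Emit:
apply_moves([
  [1,[0,-0.001,-0.0015],-0.005],
  [0,[0,-0.001,-0.0015],-0.005],
  [0,[0,-0.001,-0.0015],-0.005],
  [0,[0,-0.001,-0.0015],-0.005],
  [0,[0,-0.001,-0.0015],-0.005],
])

```text
time: 19.95
tool_pos: [507.2, -328.8, 15.5]
tcp_rot: [-180.0, -0.1, -9.8]
ft_force: [-1.6, 0.5, 0.8]
finger_gap: 28.8
```

Emit:
apply_moves([
  [0,[0,0,0],0],
  [0,[0,0,0],0],
  [0,[0,0,0],0],
])

```text
time: 20.32
tool_pos: [507.2, -328.8, 15.5]
tcp_rot: [-180.0, -0.1, -9.8]
ft_force: [0.7, -1.0, 1.7]
finger_gap: 29.1
```

Emit:
apply_moves([
  [0,[0,0,0.03],0],
  [0,[0,0,0.08],0],
  [0,[0,0,0.12],0],
  [0,[0,0,0.12],0],
])

```text
time: 20.82
tool_pos: [509.4, -330.4, 140.0]
tcp_rot: [179.8, -0.4, -9.8]
ft_force: [-0.2, -0.8, -1.6]
finger_gap: 28.8
```

```bash
python3 st.py; python3 - <<'E'
from h import *
p=snap('scene','s9');q=snap('wrist','w9')
print(proj(p,[[507,-328,100]]))
a=cv2.resize(cv2.convertScaleAbs(p['color'][120:240,120:240],alpha=1.5),(400,400),interpolation=2)
b=cv2.resize(cv2.convertScaleAbs(q['color'],alpha=1.5),(400,300))
im=np.zeros((400,800,3),np.uint8);im[:,:400]=a;im[:300,400:]=b
cv2.imwrite('pics/s9c.png',im)
E
```

```text
20.825 [ 509.4 -330.4  140. ] [179.8  -0.4  -9.8] 28.8 [-0.2 -0.8 -1.6]
board frame -125.7 -268.3
[[180.46690326 182.80871577]]
```

View pics/s9c.png

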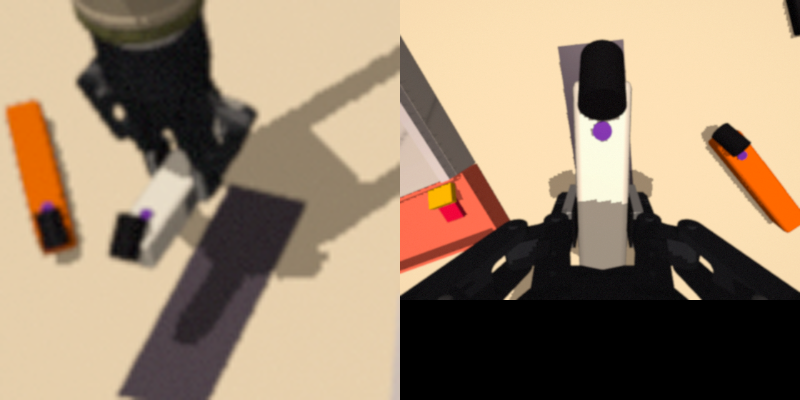

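Emit:
apply_moves([
  [0,[0.014,0.026,0],0.17],
  [0,[0.027,0.053,0],0.34],
  [0,[0.04,0.079,0],0.51],
  [0,[0.054,0.1,0],0.68],
  [0,[0.068,0.132,0],0.85],
])

```text
time: 21.55
tool_pos: [573.7, -195.6, 132.0]
tcp_rot: [-179.7, 0.1, 39.1]
ft_force: [-0.0, -0.4, -1.7]
finger_gap: 28.9
```

Emit:
apply_moves([
  [0,[0,0,0],0.18],
  [0,[0,0,0],0.36],
  [0,[0,0,-0.02],0.54],
  [0,[0,0,-0.036],0.72],
  [0,[0,0,-0.036],0.89],
])

```text
time: 22.18
tool_pos: [570.6, -194.3, 90.8]
tcp_rot: [-179.3, -0.1, 90.5]
ft_force: [0.4, -0.2, -1.5]
finger_gap: 28.9
```

```bash
cat > lens.py <<'E'
from h import *
import sys
s=sense();tp=s['tool_pos'];psi=np.radians(s['tcp_rot'][2])
f=np.array([np.cos(psi),np.sin(psi),0]);up=np.array([0,0,1.])
o=tp-[0,0,15.5];L=o+85*f+22*up
b=(f-up)/2**.5
T=dict(spot=[577,-42,40],tray=[445,-70.5,12],scr=[466,339,80])
tg=np.array(T[sys.argv[1]],float)
if len(sys.argv)>2: tg[:2]=[float(x) for x in sys.argv[2:4]]
d=tg-L
print(s['time'],tp.round(1),s['tcp_rot'].round(1),'along',round(d@b),'lat',round(d@np.cross(up,f),1),'perp',round(d@((f+up)/2**.5),1))
want=tg-100*b-22*up-85*f+[0,0,15.5]
print('shift',((want-tp)/1000).round(3))
E
python3 lens.py spot
```

```text
22.175 [ 570.6 -194.3   90.8] [-1.793e+02 -1.000e-01  9.050e+01] along 88 lat -7.6 perp 7.0
shift [ 0.008 -0.003  0.013]
```

Emit:
apply_moves([
  [0,[0.008,-0.003,0.013],0],
  [0,[0.008,-0.003,0.013],0],
  [0,[0.008,-0.003,0.013],0],
])

```text
time: 22.55
tool_pos: [578.8, -197.4, 103.9]
tcp_rot: [-179.3, -0.1, 90.3]
ft_force: [0.4, 0.5, -1.5]
finger_gap: 29.3
```

```bash
python3 lens.py spot;python3 - <<'E'
from h import *
p=snap('scene','s10');q=snap('top','t10')
print(proj(p,[[577,-113,111]]),proj(q,[[577,-113,111]]))
a=cv2.resize(cv2.convertScaleAbs(p['color'][150:270,190:350],alpha=1.5),(530,400),interpolation=2)
b=cv2.resize(cv2.convertScaleAbs(q['color'][130:290,220:320],alpha=1.5),(250,400),interpolation=2)
cv2.imwrite('pics/s10c.png',np.hstack([a,b]))
E
```

```text
22.55 [ 578.8 -197.4  103.9] [-1.793e+02 -1.000e-01  9.030e+01] along 100 lat 0.9 perp -0.0
shift [-0.001 -0.     0.   ]
[[256.43522591 218.32286285]] [[287.50417241 191.72668389]]
```

View pics/s10c.png

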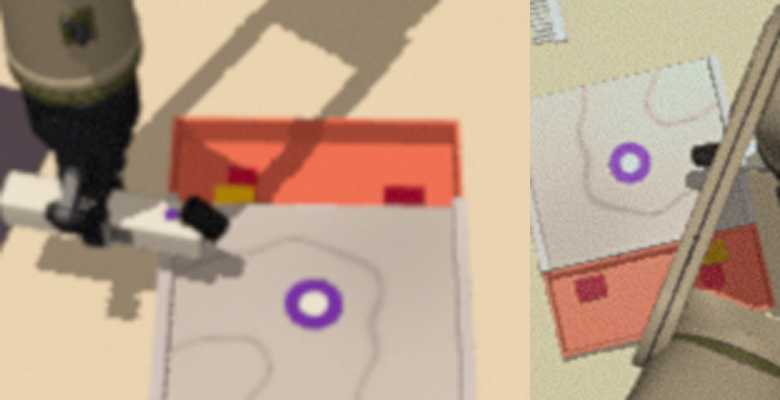

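Emit:
apply_moves([
  [0,[0,0,0],0],
  [0,[0,0,0],0],
  [0,[0,0,0],0],
  [0,[0,0,0],0],
  [0,[0,0,0],0],
])

```text
time: 23.28
tool_pos: [578.6, -197.3, 103.8]
tcp_rot: [-179.3, -0.1, 90.4]
ft_force: [-0.3, 0.3, -2.0]
finger_gap: 28.8
```

Emit:
apply_moves([
  [0,[0,0,0],0],
  [0,[0,0,0],0],
  [0,[0,0,0],0],
  [0,[0,0,0],0],
  [0,[0,0,0],0],
])

```text
time: 23.9
tool_pos: [578.6, -197.2, 103.8]
tcp_rot: [-179.3, -0.1, 90.4]
ft_force: [0.3, -0.2, -1.6]
finger_gap: 29.0
```

Emit:
apply_moves([
  [0,[0,0,0],0],
  [0,[0,0,0],0],
  [0,[0,0,0],0],
  [0,[0,0,0],0],
  [0,[0,0,0],0],
])

```text
time: 24.52
tool_pos: [578.5, -197.3, 103.8]
tcp_rot: [-179.3, -0.1, 90.4]
ft_force: [-0.4, -0.0, -2.0]
finger_gap: 29.0
```

Emit:
apply_moves([
  [0,[0,0,0],0],
  [0,[0,0,0],0],
  [0,[0,0,0],0],
  [0,[0,0,0],0],
  [0,[0,0,0],0],
])

```text
time: 25.15
tool_pos: [578.6, -197.2, 103.8]
tcp_rot: [-179.3, -0.1, 90.4]
ft_force: [-0.3, -0.0, -2.0]
finger_gap: 28.9
```

Emit:
apply_moves([
  [0,[0,0,0],0],
  [0,[0,0,0],0],
  [0,[0,0,0],0],
  [0,[0,0,0],0],
  [0,[0,0,0],0],
])

```text
time: 25.78
tool_pos: [578.6, -197.2, 103.8]
tcp_rot: [-179.3, -0.1, 90.4]
ft_force: [-0.1, -0.0, -1.2]
finger_gap: 28.7
```

Emit:
apply_moves([
  [0,[0,0,0],0],
  [0,[0,0,0],0],
  [0,[0,0,0],0],
  [0,[0,0,0],0],
  [0,[0,0,0],0],
])

```text
time: 26.4
tool_pos: [578.6, -197.2, 103.8]
tcp_rot: [-179.3, -0.1, 90.4]
ft_force: [0.3, 0.1, -0.7]
finger_gap: 29.0
```

```bash
python3 lens.py spot; python3 lens.py tray
```

```text
26.4 [ 578.6 -197.2  103.8] [-1.793e+02 -1.000e-01  9.040e+01] along 99 lat 0.5 perp -0.0
shift [-0.001 -0.     0.   ]
26.4 [ 578.6 -197.2  103.8] [-1.793e+02 -1.000e-01  9.040e+01] along 100 lat 132.7 perp -39.4
shift [-0.133 -0.029 -0.028]
```

Emit:
apply_moves([
  [0,[-0.045,-0.01,0],0],
  [0,[-0.09,-0.02,0],0],
  [0,[-0.133,-0.029,0],0],
  [0,[-0.133,-0.029,-0.02],0],
  [0,[-0.133,-0.029,-0.028],0],
])

```text
time: 27.02
tool_pos: [444.8, -226.1, 75.1]
tcp_rot: [-179.3, -0.1, 90.3]
ft_force: [-1.0, -1.0, -2.4]
finger_gap: 28.8
```

```bash
python3 lens.py tray;python3 - <<'E'
from h import *
p=snap('scene','s11')
print(proj(p,[[445,-70.5,12]]))
a=cv2.resize(cv2.convertScaleAbs(p['color'][150:270,190:350],alpha=1.5),(530,400),interpolation=2)
cv2.imwrite('pics/s11c.png',a)
E
```

```text
27.025 [ 444.8 -226.1   75.1] [-1.793e+02 -1.000e-01  9.030e+01] along 99 lat -1.1 perp 0.7
shift [ 0.001 -0.     0.001]
[[285.95899688 202.87603481]]
```

View pics/s11c.png

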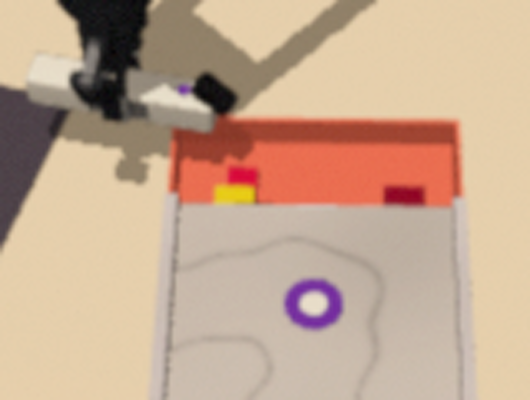

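Emit:
apply_moves([
  [0,[0,0,0.001],0],
  [0,[0,0,0.001],0],
  [0,[0,0,0.001],0],
  [0,[0,0,0.001],0],
  [0,[0,0,0.001],0],
])

```text
time: 27.7
tool_pos: [444.9, -225.8, 75.5]
tcp_rot: [-179.2, -0.2, 90.4]
ft_force: [0.0, -0.2, -1.7]
finger_gap: 29.1
```

Emit:
apply_moves([
  [0,[0,0,0],0],
  [0,[0,0,0],0],
  [0,[0,0,0],0],
  [0,[0,0,0],0],
  [0,[0,0,0],0],
])

```text
time: 28.32
tool_pos: [444.9, -225.8, 75.4]
tcp_rot: [-179.2, -0.2, 90.4]
ft_force: [0.0, 0.4, -1.7]
finger_gap: 29.1
```

Emit:
apply_moves([
  [0,[0,0,0],0],
  [0,[0,0,0],0],
  [0,[0,0,0],0],
  [0,[0,0,0],0],
  [0,[0,0,0],0],
])

```text
time: 28.95
tool_pos: [444.9, -225.8, 75.4]
tcp_rot: [-179.2, -0.2, 90.4]
ft_force: [0.2, 0.4, -1.9]
finger_gap: 29.2
```

Emit:
apply_moves([
  [0,[0,0,0],0],
  [0,[0,0,0],0],
  [0,[0,0,0],0],
  [0,[0,0,0],0],
  [0,[0,0,0],0],
])

```text
time: 29.58
tool_pos: [444.9, -225.8, 75.4]
tcp_rot: [-179.2, -0.2, 90.4]
ft_force: [-1.0, -0.1, -2.0]
finger_gap: 29.0
```

Emit:
apply_moves([
  [0,[0,0,0],0],
  [0,[0,0,0],0],
  [0,[0,0,0],0],
  [0,[0,0,0],0],
  [0,[0,0,0],0],
])

```text
time: 30.2
tool_pos: [444.9, -225.8, 75.4]
tcp_rot: [-179.2, -0.2, 90.4]
ft_force: [-0.3, -0.8, -1.8]
finger_gap: 28.6
```

Emit:
apply_moves([
  [0,[0,0,0],0],
  [0,[0,0,0],0],
  [0,[0,0,0],0],
  [0,[0,0,0],0],
  [0,[0,0,0],0],
])

```text
time: 30.82
tool_pos: [444.9, -225.8, 75.4]
tcp_rot: [-179.2, -0.2, 90.4]
ft_force: [0.5, 0.7, -1.8]
finger_gap: 29.0
```

```bash
python3 lens.py tray; python3 lens.py scr
python3 - <<'E'
from h import *
import pickle
q=snap('top','t12');p=snap('scene','s12')
def rect(c,yaw,L,W,z):
    t=np.radians(yaw);return [[c[0]+a*np.cos(t)-b*np.sin(t),c[1]+a*np.sin(t)+b*np.cos(t),z] for a,b in [(L/2,W/2),(L/2,-W/2),(-L/2,-W/2),(-L/2,W/2)]]
out=[]
for im,(u,v) in ((q,(115,240)),(p,(448,235))):
    k=8;c=cv2.resize(cv2.convertScaleAbs(im['color'][v-25:v+25,u-25:u+25],alpha=1.5),(400,400),interpolation=2)
    for W,L,z in ((46,24,80),(70,48,28)):
        pts=(proj(im,rect((466,339),13.2,L,W,z))-[u-25,v-25]+.5)*k
        cv2.polylines(c,[pts.round().astype(int)],True,(0,255,0),1)
    out.append(c)
cv2.imwrite('pics/c12.png',np.hstack(out))
E
```

```text
30.825 [ 444.9 -225.8   75.4] [-179.2   -0.2   90.4] along 99 lat -1.1 perp 0.3
shift [ 0.001 -0.     0.001]
30.825 [ 444.9 -225.8   75.4] [-179.2   -0.2   90.4] along 340 lat -24.9 perp 337.8
shift [0.022 0.409 0.069]
```

View pics/c12.png

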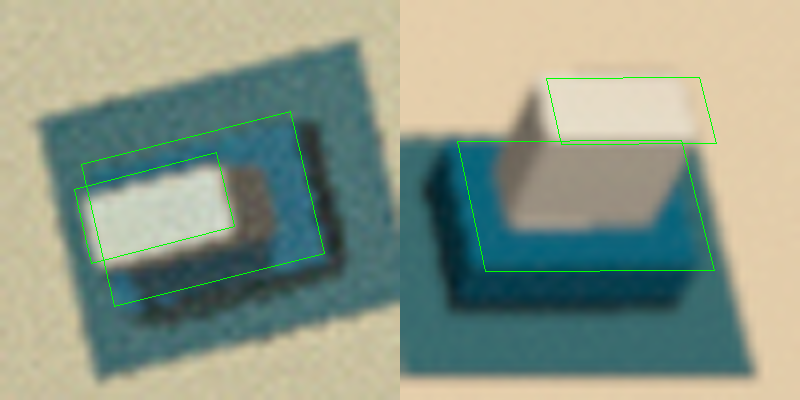

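Emit:
apply_moves([
  [0,[0,0,0.05],0],
  [0,[0.004,0.04,0.08],0],
  [0,[0.008,0.1,0.08],0],
  [0,[0.012,0.16,0.08],0],
  [0,[0.016,0.22,0.08],0],
])

```text
time: 31.55
tool_pos: [460.9, -4.1, 155.8]
tcp_rot: [-179.3, -0.2, 90.3]
ft_force: [1.5, -0.0, -1.3]
finger_gap: 29.0
```

Emit:
apply_moves([
  [0,[0.003,0.06,0],0],
  [0,[0.005,0.12,0],0],
  [0,[0.005,0.17,0],0],
  [0,[0.005,0.186,-0.01],0],
  [0,[0.005,0.186,-0.011],0],
])

```text
time: 32.17
tool_pos: [465.0, 182.3, 143.6]
tcp_rot: [-179.2, -0.1, 90.5]
ft_force: [0.3, 0.1, -1.6]
finger_gap: 29.1
```

```bash
python3 lens.py scr 465 336
```

```text
32.175 [465.  182.3 143.6] [-1.792e+02 -1.000e-01  9.050e+01] along 98 lat -1.2 perp -0.9
shift [ 0.001 -0.002  0.001]
```

Emit:
apply_moves([
  [0,[0.001,-0.001,0.001],0],
  [0,[0.001,-0.001,0.001],0],
  [0,[0.001,-0.001,0.001],0],
  [0,[0.001,-0.001,0.001],0],
  [0,[0.001,-0.001,0.001],0],
])

```text
time: 32.8
tool_pos: [466.0, 181.1, 144.6]
tcp_rot: [-179.2, -0.1, 90.4]
ft_force: [-0.1, 0.1, -0.5]
finger_gap: 29.0
```

```bash
python3 lens.py scr 465 336
python3 - <<'E'
from h import *
p=snap('scene','s13')
print(proj(p,[[465,266,151],[465,336,80]]))
cv2.imwrite('pics/s13c.png',cv2.resize(cv2.convertScaleAbs(p['color'][170:270,350:480],alpha=1.5),(650,500),interpolation=2))
E
```

```text
32.8 [466.  181.1 144.6] [-1.792e+02 -1.000e-01  9.040e+01] along 100 lat -0.1 perp -0.9
shift [ 0.    -0.001 -0.   ]
[[427.37273258 199.60919213]
 [450.03853129 222.69284472]]
```

View pics/s13c.png

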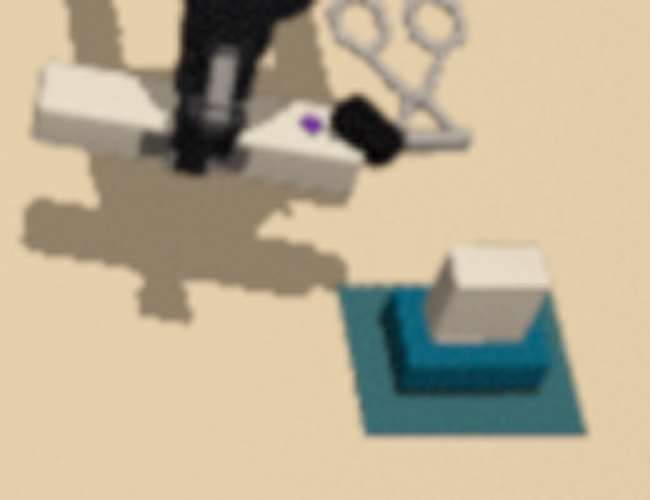

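Emit:
apply_moves([
  [0,[0,0,0],0],
  [0,[0,0,0],0],
  [0,[0,0,0],0],
  [0,[0,0,0],0],
  [0,[0,0,0],0],
])

```text
time: 33.48
tool_pos: [466.0, 181.2, 144.6]
tcp_rot: [-179.2, -0.1, 90.5]
ft_force: [0.1, -0.1, -1.5]
finger_gap: 28.8
```

Emit:
apply_moves([
  [0,[0,0,0],0],
  [0,[0,0,0],0],
  [0,[0,0,0],0],
  [0,[0,0,0],0],
  [0,[0,0,0],0],
])

```text
time: 34.1
tool_pos: [466.0, 181.2, 144.6]
tcp_rot: [-179.2, -0.1, 90.4]
ft_force: [-0.7, 0.1, -1.6]
finger_gap: 29.6
```

Emit:
apply_moves([
  [0,[0,0,0],0],
  [0,[0,0,0],0],
  [0,[0,0,0],0],
  [0,[0,0,0],0],
  [0,[0,0,0],0],
])

```text
time: 34.72
tool_pos: [466.0, 181.2, 144.6]
tcp_rot: [-179.2, -0.1, 90.5]
ft_force: [0.2, -0.1, -1.6]
finger_gap: 28.8
```

Emit:
apply_moves([
  [0,[0,0,0],0],
  [0,[0,0,0],0],
  [0,[0,0,0],0],
  [0,[0,0,0],0],
  [0,[0,0,0],0],
])

```text
time: 35.35
tool_pos: [466.0, 181.2, 144.6]
tcp_rot: [-179.2, -0.1, 90.4]
ft_force: [0.1, -0.4, -1.2]
finger_gap: 28.8
```

Emit:
apply_moves([
  [0,[0,0,0],0],
  [0,[0,0,0],0],
  [0,[0,0,0],0],
  [0,[0,0,0],0],
  [0,[0,0,0],0],
])

```text
time: 35.98
tool_pos: [466.0, 181.2, 144.6]
tcp_rot: [-179.2, -0.1, 90.5]
ft_force: [-0.0, 0.1, -1.6]
finger_gap: 29.0
```

Emit:
apply_moves([
  [0,[0,0,0],0],
  [0,[0,0,0],0],
  [0,[0,0,0],0],
  [0,[0,0,0],0],
  [0,[0,0,0],0],
])

```text
time: 36.6
tool_pos: [466.0, 181.2, 144.6]
tcp_rot: [-179.2, -0.1, 90.5]
ft_force: [-0.4, 0.4, -2.2]
finger_gap: 29.2
```

```bash
python3 lens.py scr 465 336
```

```text
36.6 [466.  181.2 144.6] [-1.792e+02 -1.000e-01  9.050e+01] along 100 lat -0.2 perp -0.9
shift [ 0.    -0.001 -0.   ]
```

Emit:
apply_moves([
  [0,[0,-0.06,0.02],0],
  [0,[0.01,-0.12,0.02],-0.165],
  [0,[0.015,-0.18,0.02],-0.33],
  [0,[0.02,-0.24,0.02],-0.495],
  [0,[0.025,-0.3,0.02],-0.66],
])

```text
time: 37.22
tool_pos: [491.0, -120.8, 164.9]
tcp_rot: [-179.2, -0.1, 52.3]
ft_force: [0.7, 0.1, -1.8]
finger_gap: 28.8
```

Emit:
apply_moves([
  [0,[0.007,-0.05,0],-0.165],
  [0,[0.014,-0.1,0],-0.33],
  [0,[0.021,-0.15,0],-0.495],
  [0,[0.021,-0.2,0],-0.66],
  [0,[0.021,-0.212,0],-0.825],
])

```text
time: 37.85
tool_pos: [511.4, -336.0, 164.6]
tcp_rot: [-179.3, -0.1, 4.6]
ft_force: [0.2, -0.2, -1.2]
finger_gap: 28.9
```

```bash
python3 st.py
```

```text
37.85 [ 511.4 -336.   164.6] [-1.793e+02 -1.000e-01  4.600e+00] 28.9 [ 0.2 -0.2 -1.2]
board frame -124.8 -274.2
```

Emit:
apply_moves([
  [0,[0.001,0.005,0],-0.15],
  [0,[0.001,0.005,-0.05],-0.15],
  [0,[0.001,0.005,-0.1],-0.15],
  [0,[0.001,0.005,-0.13],-0.15],
  [0,[0.001,0.005,-0.138],-0.15],
])

```text
time: 38.48
tool_pos: [510.7, -329.6, 23.7]
tcp_rot: [-179.1, 0.1, -4.0]
ft_force: [0.7, 0.1, -1.9]
finger_gap: 28.9
```

Emit:
apply_moves([
  [0,[0,0,-0.003],0],
  [0,[0,0,-0.003],0],
  [0,[0,0,-0.003],0],
])

```text
time: 38.85
tool_pos: [511.6, -330.4, 22.4]
tcp_rot: [-179.2, -0.0, -4.0]
ft_force: [-0.4, -0.5, -1.1]
finger_gap: 28.9
```

Emit:
apply_moves([
  [0,[0,0,-0.003],0],
  [0,[0,0,-0.005],0],
  [0,[0,0,-0.006],0],
  [0,[0,0,-0.006],0],
])

```text
time: 39.35
tool_pos: [511.5, -330.3, 16.1]
tcp_rot: [-179.2, 0.0, -4.0]
ft_force: [0.4, 0.1, -1.1]
finger_gap: 29.1
```

Emit:
apply_moves([
  [0,[0,0,-0.0005],0],
  [0,[0,0,-0.0005],0],
])

```text
time: 39.6
tool_pos: [511.5, -330.3, 15.8]
tcp_rot: [-179.2, 0.0, -4.0]
ft_force: [0.1, -0.4, -1.2]
finger_gap: 28.8
```

Release and lift clear.

Emit:
apply_moves([
  [1,[0,0,0],0],
  [1,[0,0,0],0],
  [1,[0,0,0],0],
  [1,[0,0,0],0],
  [1,[0,0,0],0],
])

```text
time: 40.22
tool_pos: [511.5, -330.3, 15.7]
tcp_rot: [-179.2, 0.0, -4.0]
ft_force: [0.2, 0.1, 0.3]
finger_gap: 85.0
```

Emit:
apply_moves([
  [1,[0,0,0.05],0],
  [1,[0,0,0.11],0],
  [1,[0,0,0.17],0],
  [1,[-0.05,0,0.22],0],
  [1,[-0.1,0,0.22],0],
])

```text
time: 40.85
tool_pos: [412.6, -331.8, 240.7]
tcp_rot: [-179.5, -0.3, -3.9]
ft_force: [-0.5, -0.3, 0.4]
finger_gap: 85.3
```

Emit:
apply_moves([
  [1,[0,0.06,0],0],
  [1,[0,0.12,0],0],
  [1,[0,0.18,0.05],0],
  [1,[0,0.24,0.05],0],
  [1,[0,0.3,0.05],0],
])

```text
time: 41.48
tool_pos: [412.8, -37.9, 292.1]
tcp_rot: [-179.5, -0.5, -4.0]
ft_force: [0.8, 0.5, -1.2]
finger_gap: 85.3
```

```bash
python3 st.py; python3 - <<'E'
from h import *
p=snap('scene','s14');q=snap('top','t14')
Z=dict(wand=30,wand_mat=0,scraper_mat=0)
for n,x in (('scene',p),('top',q)):
    for k in Z:
        for d in spotter.masks_of(x,k)[:2]:
            m=np.array(d['mask']).astype(np.uint8)
            c=max(cv2.findContours(m,0,1)[0],key=cv2.contourArea).reshape(-1,2)
            rc=cv2.minAreaRect(pix2z(x,c,Z[k])[:,:2].astype(np.float32))
            print(n,k,round(d['p'],2),np.round(rc[0]),np.round(rc[1]),round(rc[2],1))
E
```

```text
41.475 [412.8 -37.9 292.1] [-179.5   -0.5   -4. ] 85.3 [ 0.8  0.5 -1.2]
board frame -159.8 37.9
scene wand 0.96 [ 448. -501.] [171.  35.] 33.3
scene wand 0.83 [ 522. -329.] [ 39. 164.] 86.4
scene wand_mat 0.9 [ 513. -331.] [ 72. 223.] 85.3
scene scraper_mat 0.64 [466. 337.] [ 92. 113.] 13.0
top wand 0.73 [ 444. -498.] [165.  40.] 30.4
top wand 0.66 [ 521. -328.] [ 33. 162.] 86.4
top wand_mat 0.59 [ 511. -328.] [ 75. 222.] 86.4
top scraper_mat 0.65 [706. 339.] [104.  81.] 48.3
top scraper_mat 0.56 [466. 339.] [ 90. 110.] 12.9
```

View pics/s14.png

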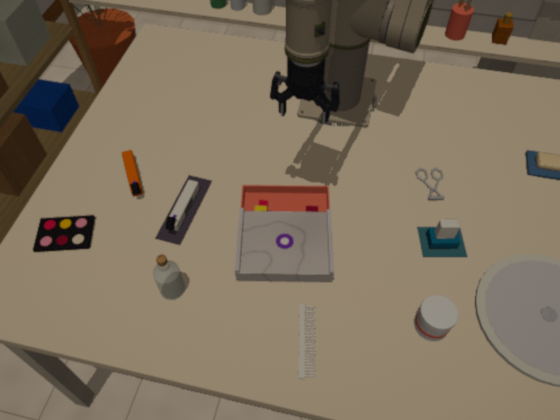

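View pics/t14.png

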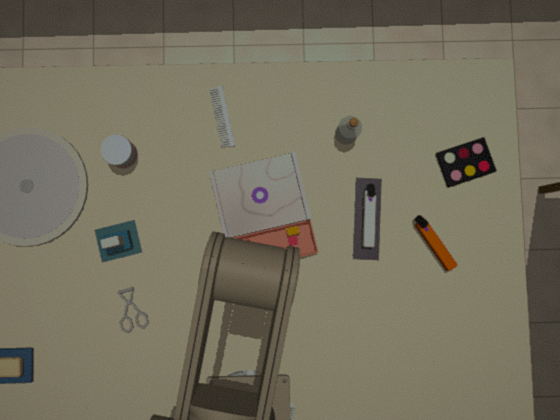

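Emit:
apply_moves([
  [1,[0,0,0],0],
  [1,[0,0,0],0],
  [1,[0,0,0],0],
])

```text
time: 42.25
tool_pos: [412.5, -40.9, 290.3]
tcp_rot: [-179.5, -0.3, -4.1]
ft_force: [-1.3, 0.3, 0.2]
finger_gap: 85.7
```

```bash
python3 -c "
from h import *
print(hand_in())"
```

```text
the job is handed in; nothing more can be done
None
```

I finished the whole sequence and handed the job in at about 42 s. No verdict was reported, so what follows rests on my own checks.

- **Chips:** Three were present: one that looked crimson, a dark red and a yellow. I wiped them into the tray with the scraper in two strokes. The dark red one had been knocked about 5 cm aside before its stroke, so I measured it again first. The last scene picture shows all three in the tray. In the last top picture the arm hides the dark red one. The yellow one lies partly on the crimson one but looks well below the rim.
- **Wand holds:** I held the beam for more than 3 s on each target: the violet spot, the tray middle and the top of the handle. From the tool pose, the lens was about 100 mm away and the beam within about 2 mm. The camera pictures agreed to within a few millimetres.
- **Tools at the end:** The scraper stands on its mat, about 2 mm from the mat's centre when measured during the wand holds. The wand lies on its mat, a few millimetres off-centre and in line with it to about 1°. The gripper is open and clear of everything.
- **Bystanders:** The drum, bottle, comb and curler look unmoved in the last pictures, but I did not measure them.
- **Disagreements:** The networks' direct 3D positions differed by about 20 mm in x between the scene and top cameras. I used outline fits on known heights instead, which mostly agreed within about 5 mm (about 8 mm for the board's outline).

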